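# Press a badge under the magnifier lamp

## Robot

A 7-joint arm with a two-finger parallel gripper is mounted at the origin on the work surface. World frame = base frame: x ahead of the robot, y to its left, z up, the work surface at z = 0. Lengths are in m, angles in rad, forces in N, time in s.
With the tool pointing down it reaches from about 0.35 to 0.9 m from the base axis. Payload 19.9 kg.
Tool frame: the origin (TCP) lies midway between the tips of the shut fingers; the grasp point (between the pads) lies 19 mm behind it; z points along the fingers, y is the line along which they close (so a half turn about z gives the same grasp; the last joint's range is limited). The gripper opens to 85 mm and grips with 20 to 120 N. Pads are 22 mm wide; open, the fingers measure 114 mm over their backs; the gripper's body (76 mm by 85 mm) begins 54 mm behind the grasp point. The pads swing forward as they close: fully open they stand 13 mm farther back than shut.
Start: joints at [-1.345, 0.417, -0.01, 1.614, 0.005, 1.111, -0.053], TCP at [0.165, 0.603, 0.231] pointing down, gripper open.
Joint ranges: [-2.81, 2.81], [-0.39, 2.02], [-1.27, 1.25], [0.06, 2.57], [-1.19, 4.33], [0.19, 2], [-2.82, 2.82]. Speed limits (rad/s): [1.89, 1.89, 2.39, 2.39, 3.01, 3.01, 3.01].

## Interface

Orientations are given as a unit quaternion [w, x, y, z].
In Python, from station import arm gives the robot as it stands.
- The arm moves only by the shell command python3 -m pendant 'ROWS' [FORCE]. ROWS is JSON, a list of rows, each an object of numbers: "dx", "dy", "dz": the shift along the tool's x, y, z in m; "rx", "ry", "rz": the turn, a rotation vector about the tool's x, y, z in degrees; "hand": the opening, from 0 (shut) to 1 (fully open). In form: [{"dx": .., "dy": .., "dz": .., "rx": .., "ry": .., "rz": .., "hand": ..}, ...]. A call has 1 to 8 rows; each row is the pose to reach, as a shift and turn from the pose commanded when the call began, along the tool's axes at that moment; what a row does not reach only later rows make up. A row lasts 1/12 s, in which the tool goes at most 41.7 mm and 7.16 degrees, less where a joint would pass 70% of its speed; a pose out of reach is approached as far as the arm can. A call with a gripper value outside its range is refused whole. The fingers move at their own pace and stop on an object; FORCE is the grip in N (left out, the last holds). Time passes only in rows, so rows that repeat a pose let the fingers close. It gives the time, the measured TCP pose, the force, the opening and the grip force at its end, in the units of the state.
- arm.state(): the state, without advancing time (a new reading comes with each control period).
- arm.capture(name): name is "scene" or "top"; returns the picture (400x640x3 uint8, blue, green, red); there is no depth.
- arm.camera_model(name): a dict with "fovy" (degrees; the focal length in pixels is half the picture's height over the tangent of half this angle, whatever the lens; pixels are square), "cx", "cy" (the principal point, pixels), "k1" (the pictures are not rectified: a ray, as slopes to the right and down, at radius r is drawn at 1 + k1 r^2 times it, then the intrinsics apply), "world_from_camera" (4x4, takes a point from camera to world coordinates). Camera axes: x right, y down, z forward; pixel columns grow to the right and rows downward; lengths in m; the calibration is good to about 2 mm. A picture is of the moment at which its call begins. camera_model takes no time and is no camera call.
- arm.job_done(): hands the job in; it is judged then, once.
Trained networks look in the newest picture that a camera, given by its name, has taken for a name from the list of things; names that differ only in an ending like _2 or _b are one class to them, and where a whole thing is asked for, a point or a joint stands for the part that bears it (a point fixed in the world has none). Each returns a list of dicts, best first, with "conf" (0 to 1); they miss things now and then, are a little off and sometimes report something else, mostly with a low value. They report only what shows in the picture. A call takes as long as a camera call.
- arm.masks_of(name, camera): "pixels" (400x640 bool, what is visible of it) and "extent" ([centre column, centre row, width, height] in pixels, round what is visible of it).
The state is a dict: "time_s": time; "joints": joint angles; "joint_vel": joint speeds; "joint_torque": joint torques, N m; "tool_pos": TCP position; "orientation": TCP orientation; "contact_force": force on the tool from outside, world axes, zero at the start; "wrist_torque": the same for the moment, N m; "width": opening from 0.0 (shut) to 1.0 (fully open); "gripper_force": force on a finger pad.
Only numpy, scipy, OpenCV 4.12 (cv2) and the standard library are available. Lean on these libraries where they do the work, as an engineer would, in place of code of your own. Each camera call takes 0.05 s, during which the arm holds its last target. There are 200 camera calls.

## Task

Make the badge waiting in the small hand press under the magnifier lamp: move the press's die slide fully home by its handle, so that the die is under the plunger, and only then press the plunger's head all the way down to its stop, hold it there a moment, and let it spring back up. Reach in under the lamp without touching it, leave the slide home, and leave the other things on the table undisturbed.

Things in the scene. Friction and masses are not known exactly. Their poses are not given: they have to be found in the camera images.
- die_slide (a joint): travel of the press's die slide, m: 0 = pulled fully out to the press's +y side, 0.090 = fully home at its stop, the die under the plunger. Starts between 0 and 0.03, moves along the press's -y as the value grows, drags with about 2 N and stays where left
- slide_knob (a point): centre of the black ball (26 mm diameter) on top of the die slide's upright handle, a 12 mm steel post; 70 mm above the table, the slide plate below it 24 mm. Moves with the slide; with the slide home it stands 180 mm to the press's +y side of the plunger's axis
- plunger (a joint): how far the spring plunger is pressed down, m: 0 = up (at rest), 0.018 = down at its stop. The spring takes about 5 N to start and 11 N at the stop, and lifts the plunger when released
- plunger_top (a point): centre of the flat top of the plunger's black round head (44 mm diameter, 14 mm thick), 162 mm above the table when up; it moves straight down when pressed
- press: grey C-frame badge press fixed to the table; origin on the table under the plunger's axis, x away from the robot (turned by yaw), y along the die slide. Base plate 14 mm thick, x -70 to 110, y -100 to 120 mm; guide rails 30 mm high; column at x 52 to 98 mm; arm 56 mm wide over the die, x -25 to 98 mm, top 118 mm above the table
- lamp: magnifier lamp fixed beside the press, origin under the centre of its round grey foot (130 mm diameter, 22 mm thick), which stands at about x 0, y -210 mm in the press's frame; a 18 mm thick neck rises from the foot and curves over to the ring, top about 365 mm
- lamp_ring (a point): centre of the underside of the lamp's level round head: white ring of 150 mm outside diameter with a clear lens, 22 mm thick, underside 330 mm above the table. It overhangs the plunger: its centre is about 35 mm beyond the plunger's axis (press +x), its edge about 40 mm past that axis towards the press's front
- pin_tin: bystander: round flat steel tin, 64 mm diameter, 26 mm high, origin under its centre
- spool: bystander: thread spool standing upright, 34 mm diameter, 48 mm high, origin under its centre
- pincushion: bystander: round pincushion in a white dish, 76 mm diameter, 56 mm high with its pins, origin under its centre
- tape_roll: bystander: roll of blue tape lying flat, 100 mm diameter, 24 mm high, origin under its centre
- screwdriver: bystander: black-handled screwdriver lying on the table, 160 mm long along its x
- scissors: bystander: red-handled scissors lying on the table, about 160 mm long along their x
- glue_bottle: bystander: white glue bottle standing upright, 48 mm diameter, 120 mm high, origin under its centre
- pin_case: bystander: clear flat case, 100 x 150 x 45 mm high, origin under its centre

How it is judged:
By the outcome, as a careful person would: the job done as asked, in the order asked, and still so for the second after the job is handed in, with the robot touching nothing.
It also fails if it takes over 45 s, if anything falls off the work surface, if the arm or the gripper's body presses on something with over 40 N, if the wrist force passes 120 N, or if a joint passes its speed limit or range.

## Working session

There is one attempt and no reset: what is moved stays moved. The work goes in short steps, Python scripts to look and compute and a shell command to move; the robot and the scene stay as the last step left them, time stands still between calls to the robot, and variables do not carry over. Pictures are saved under pics/ and viewed, at most 10 in all, crops included, and the job is handed in when it is done.

```bash
ls; mkdir -p pics; cat > h.py <<'E'
import numpy as np, cv2
from station import arm
def cam(n):
    m=arm.camera_model(n); f=200/np.tan(np.radians(m["fovy"])/2); return m,f,np.array(m["world_from_camera"])
def ray(n,u,v):
    m,f,T=cam(n); x=np.array([(u-m["cx"])/f,(v-m["cy"])/f]); s=x.copy()
    for _ in range(20): s=x/(1+m["k1"]*(s@s))
    d=T[:3,:3]@np.array([s[0],s[1],1]); return T[:3,3],d/np.linalg.norm(d)
def at_z(n,u,v,z):
    o,d=ray(n,u,v); return o+d*(z-o[2])/d[2]
def proj(n,p):
    m,f,T=cam(n); q=T[:3,:3].T@(np.array(p)-T[:3,3]); s=q[:2]/q[2]; s=s*(1+m["k1"]*(s@s)); return np.array([m["cx"],m["cy"]])+f*s
def tri(a,b):
    A=np.zeros((3,3));B=np.zeros(3);R=[ray(*a),ray(*b)]
    for o,d in R:
        P=np.eye(3)-np.outer(d,d);A+=P;B+=P@o
    p=np.linalg.solve(A,B); return p,[np.linalg.norm((np.eye(3)-np.outer(d,d))@(p-o)) for o,d in R]
E
python3 - <<'E'
from h import *
for n in("scene","top"):
    cv2.imwrite(f"pics/{n}0.png",arm.capture(n)); m=arm.camera_model(n); print(n,m["fovy"],m["k1"],np.round(m["world_from_camera"],3).tolist())
for t in["slide_knob","plunger_top","press","lamp","lamp_ring","die_slide","plunger","pin_tin","spool","pincushion","tape_roll","screwdriver","scissors","glue_bottle","pin_case"]:
    for n in("scene","top"):
        for r in arm.masks_of(t,n)[:2]:
            e=r["extent"]; z={"slide_knob":.07,"plunger_top":.162,"lamp_ring":.34}.get(t,.0)
            print(t,n,round(r["conf"],2),np.round(e,1).tolist(),np.round(at_z(n,e[0],e[1],z),3).tolist())
s=arm.state();print(s["time_s"],s["tool_pos"],s["orientation"],s["contact_force"])
E
```

```text
pics
scene 46.5286277758249 -0.02968705064621614 [[0.639, 0.591, -0.493, 1.394], [0.769, -0.501, 0.396, -0.706], [-0.014, -0.632, -0.775, 1.559], [0.0, 0.0, 0.0, 1.0]]
top 50.57875625791212 -0.07393473095490125 [[0.016, -0.996, 0.089, 0.436], [-1.0, -0.014, 0.022, -0.032], [-0.02, -0.09, -0.996, 1.485], [0.0, 0.0, 0.0, 1.0]]
slide_knob scene 0.91 [339.0, 235.7, 39.0, 41.2] [0.624, -0.006, 0.07]
slide_knob top 0.88 [318.8, 192.3, 72.2, 24.7] [0.602, -0.019, 0.07]
plunger_top top 0.53 [396.7, 169.8, 109.4, 68.7] [0.666, -0.265, 0.162]
press scene 0.75 [317.7, 260.1, 81.4, 81.9] [0.621, -0.113, 0.0]
press top 0.92 [339.2, 184.8, 104.0, 58.2] [0.638, -0.09, 0.0]
lamp scene 0.74 [292.6, 258.6, 81.5, 120.1] [0.552, -0.184, 0.0]
lamp top 0.8 [397.1, 171.1, 105.3, 64.7] [0.69, -0.294, 0.0]
lamp_ring scene 0.66 [293.6, 260.9, 85.3, 112.1] [0.744, -0.301, 0.34]
lamp_ring top 0.9 [395.6, 170.9, 107.3, 63.3] [0.632, -0.23, 0.34]
die_slide scene 0.94 [333.8, 236.9, 40.7, 40.2] [0.578, 0.007, 0.0]
die_slide top 0.81 [318.4, 193.3, 66.4, 18.4] [0.607, -0.017, 0.0]
die_slide top 0.56 [395.9, 169.4, 
[... 818 characters left out ...]
0.392, -0.48, 0.0]
scissors scene 0.66 [393.6, 158.4, 35.3, 12.9] [0.421, 0.51, 0.0]
scissors top 0.54 [174.2, 243.8, 42.7, 25.6] [0.419, 0.492, 0.0]
glue_bottle scene 0.73 [209.5, 300.3, 13.6, 24.0] [0.498, -0.531, 0.0]
glue_bottle scene 0.26 [337.2, 236.8, 43.6, 39.8] [0.587, 0.018, 0.0]
glue_bottle top 0.71 [474.1, 221.9, 21.9, 13.9] [0.513, -0.566, 0.0]
pin_case scene 0.78 [421.6, 169.6, 37.0, 29.7] [0.554, 0.556, 0.0]
pin_case top 0.76 [164.4, 201.2, 49.6, 32.1] [0.571, 0.535, 0.0]
pin_case top 0.47 [318.8, 193.9, 65.8, 16.9] [0.604, -0.018, 0.0]
1.6 [0.16479872 0.60286788 0.23124437] [ 1.35829212e-05  1.33034803e-01  9.91111366e-01 -3.92146716e-05] [ 0.55857272 -0.04207043  0.21117146]
```

```bash
python3 - <<'E'
import cv2
a=cv2.imread("pics/scene0.png")[180:330,200:400];b=cv2.imread("pics/top0.png")[120:270,270:490]
cv2.imwrite("pics/s0c.png",cv2.resize(a,(800,600),interpolation=cv2.INTER_CUBIC));cv2.imwrite("pics/t0c.png",cv2.resize(b,None,fx=3.6,fy=3.6,interpolation=cv2.INTER_CUBIC))
E
```

```text
(no output)
```

View pics/s0c.png

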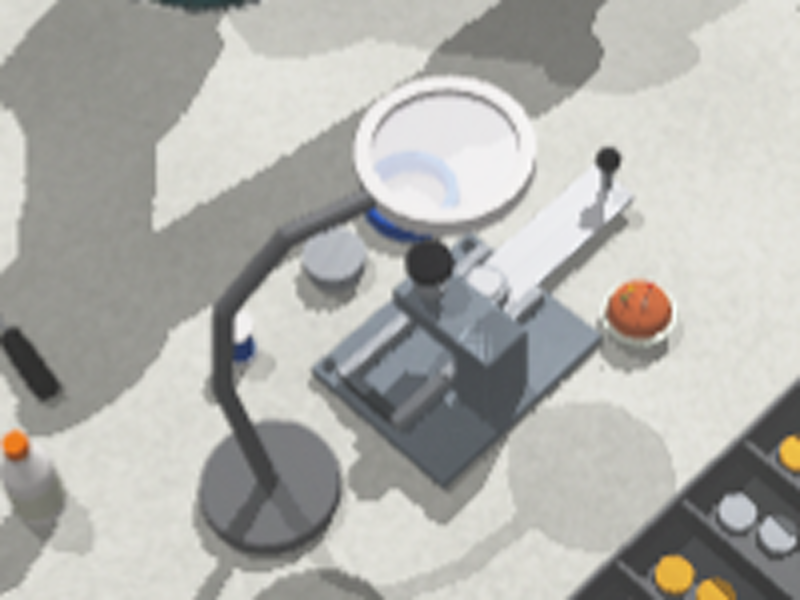

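View pics/t0c.png

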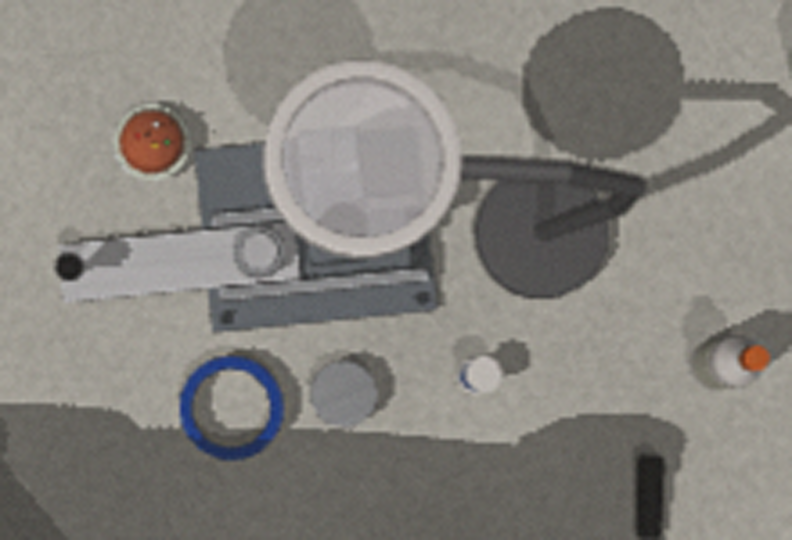

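```bash
python3 - <<'E'
from h import *
t=lambda x,y:("top",270+x/3.6-.36,120+y/3.6-.36)
s=lambda x,y:("scene",200+x/4-.37,180+y/4-.37)
for k,a,b in[("knob",s(608,160),t(69,266)),("plung",s(430,259),t(350,223)),("ring",s(445,148),t(364,158))]:
    p,e=tri(a,b);print(k,p.round(4),np.round(e,4))
print("knob z.07",at_z(*s(608,160),.07),at_z(*t(69,266),.07)); print("pl z.162",at_z(*s(430,257),.162),at_z(*t(350,223),.162))
c=[at_z(*t(*q),.014) for q in[(213,331),(440,312),(197,152)]]
print(np.round(c,4)); d=c[0]-c[1];print("yaw plate",np.degrees(np.arctan2(-d[0],d[1])),np.linalg.norm(d))
for q in[(62,244),(66,301)]: print(at_z(*t(*q),.024))
for q in[(318,370),(445,487),(603,340)]: print(at_z(*s(*q),.014))
e=[at_z(*t(*q),.03) for q in [(222,295),(426,278)]];d=e[0]-e[1];print("yaw rail",np.degrees(np.arctan2(-d[0],d[1])))
for n,q in [("cushion",t(152,140)),("tape",t(232,407)),("tin",t(345,391))]: print(n,at_z(*q,.025))
E
```

```text
knob [0.5969 0.0832 0.0702] [0.0011 0.0011]
plung [ 0.628  -0.167   0.1693] [0.0032 0.0032]
ring [ 0.6509 -0.1594  0.3501] [0.002 0.002]
knob z.07 [0.59732389 0.08423813 0.07      ] [0.59633244 0.08232071 0.07      ]
pl z.162 [ 0.62412512 -0.16024375  0.162     ] [ 0.6272196  -0.17038562  0.162     ]
[[ 0.5413 -0.054   0.014 ]
 [ 0.5629 -0.2734  0.014 ]
 [ 0.7166 -0.0361  0.014 ]]
yaw plate 5.621497742340825 0.22046618575275076
[0.62286429 0.09328545 0.024     ]
[0.56753933 0.08820186 0.024     ]
[ 0.57489321 -0.26502095  0.014     ]
[ 0.74868989 -0.24925263  0.014     ]
[ 0.72548233 -0.03491853  0.014     ]
yaw rail 5.604907376279237
cushion [0.72581861 0.00782593 0.025     ]
tape [ 0.46801624 -0.07292562  0.025     ]
tin [ 0.4848965  -0.18074022  0.025     ]
```

```bash
cat >> h.py <<'E'
from scipy.spatial.transform import Rotation as Ro
YAW=np.radians(5.6); XP=np.array([np.cos(YAW),np.sin(YAW),0]);YP=np.array([-np.sin(YAW),np.cos(YAW),0]);O=np.array([.6225,-.1665,0])
def pose():
    s=arm.state();q=s["orientation"];return np.array(s["tool_pos"]),Ro.from_quat([q[1],q[2],q[3],q[0]]),s
def down(tilt=0,flip=1):  # tilt deg: tool z leans from down toward press +x; tool y along press y
    t=np.radians(tilt); z=np.sin(t)*XP-np.cos(t)*np.array([0,0,1]); y=flip*YP; return Ro.from_matrix(np.stack([np.cross(y,z),y,z],1))
def rows(p,R):
    c,Rc,s=pose(); d=Rc.inv().apply(np.array(p)-c); w=np.degrees((Rc.inv()*R).as_rotvec())
    print("d",d.round(4),"r",w.round(1),"| pos",c.round(4),"F",np.round(s["contact_force"],1),"w",round(s["width"],3),"g",round(s["gripper_force"],1),"q",np.round(s["joints"],2),"t",round(s["time_s"],2))
E
python3 -c "
from h import *
rows([.597,.083,.17],down())"
```

```text
d [-0.554  -0.3875  0.0613] r [ -0.    0.  -20.9] | pos [0.1648 0.6029 0.2312] F [ 0.6 -0.   0.2] w 1.0 g 0.0 q [-1.35  0.42 -0.01  1.61  0.    1.11 -0.05] t 1.6
```

```bash
python3 -m pendant '[{"dx":-0.14,"dy":-0.1,"rz":-5,"hand":1},{"dx":-0.28,"dy":-0.194,"rz":-10,"hand":1},{"dx":-0.28,"dy":-0.194,"rz":-10,"hand":1},{"dx":-0.28,"dy":-0.194,"rz":-10,"hand":1},{"dx":-0.28,"dy":-0.194,"rz":-10,"hand":1},{"dx":-0.28,"dy":-0.194,"rz":-10,"hand":1},{"dx":-0.28,"dy":-0.194,"rz":-10,"hand":1},{"dx":-0.28,"dy":-0.194,"rz":-10,"hand":1}]'; python3 -c "
from h import *
rows([.597,.083,.17],down())"
```

```text
d [-0.554  -0.3875  0.0613] r [ -0.    0.  -20.9] | pos [0.1648 0.6029 0.2312] F [ 0.6 -0.   0.2] w 1.0 g 0.0 q [-1.35  0.42 -0.01  1.61  0.    1.11 -0.05] t 1.6invalid input
```

```bash
python3 -m pendant '[{"dx":-0.28,"dy":-0.194,"dz":0,"rx":0,"ry":0,"rz":-10,"hand":1},{"dx":-0.28,"dy":-0.194,"dz":0,"rx":0,"ry":0,"rz":-10,"hand":1},{"dx":-0.28,"dy":-0.194,"dz":0,"rx":0,"ry":0,"rz":-10,"hand":1},{"dx":-0.28,"dy":-0.194,"dz":0,"rx":0,"ry":0,"rz":-10,"hand":1},{"dx":-0.28,"dy":-0.194,"dz":0,"rx":0,"ry":0,"rz":-10,"hand":1},{"dx":-0.28,"dy":-0.194,"dz":0,"rx":0,"ry":0,"rz":-10,"hand":1},{"dx":-0.28,"dy":-0.194,"dz":0,"rx":0,"ry":0,"rz":-10,"hand":1},{"dx":-0.28,"dy":-0.194,"dz":0,"rx":0,"ry":0,"rz":-10,"hand":1}]'; python3 -c "
from h import *
rows([.597,.083,.17],down())"
```

```text
time_s: 2.27
tool_pos: [0.38, 0.3458, 0.2316]
orientation: [0.0, 0.046, 0.999, 0.0]
contact_force: [0.6, 0.7, 0.4]
width: 1.0
gripper_force: 0.0
d [-0.2403 -0.2417  0.0615] r [  0.    0.  -10.9] | pos [0.38   0.3458 0.2316] F [0.6 0.7 0.4] w 1.0 g 0.0 q [-0.89  0.22  0.11  1.89 -0.03  1.03  0.71] t 2.27
```

```bash
python3 -m pendant '[{"dx":-0.24,"dy":-0.242,"dz":0.06,"rx":0,"ry":0,"rz":-11,"hand":1},{"dx":-0.24,"dy":-0.242,"dz":0.06,"rx":0,"ry":0,"rz":-11,"hand":1},{"dx":-0.24,"dy":-0.242,"dz":0.06,"rx":0,"ry":0,"rz":-11,"hand":1},{"dx":-0.24,"dy":-0.242,"dz":0.06,"rx":0,"ry":0,"rz":-11,"hand":1},{"dx":-0.24,"dy":-0.242,"dz":0.06,"rx":0,"ry":0,"rz":-11,"hand":1},{"dx":-0.24,"dy":-0.242,"dz":0.06,"rx":0,"ry":0,"rz":-11,"hand":1},{"dx":-0.24,"dy":-0.242,"dz":0.06,"rx":0,"ry":0,"rz":-11,"hand":1},{"dx":-0.24,"dy":-0.242,"dz":0.06,"rx":0,"ry":0,"rz":-11,"hand":1}]'; python3 -m pendant '[{"dx":-0.002,"dy":0,"dz":0,"rx":0,"ry":0,"rz":0,"hand":1},{"dx":-0.002,"dy":0,"dz":0,"rx":0,"ry":0,"rz":0,"hand":1}]';python3 -c "
from h import *
rows([.597,.083,.052],down())"
```

```text
time_s: 2.93
tool_pos: [0.5847, 0.0974, 0.1745]
orientation: [0.0, -0.05, 0.999, 0.0]
contact_force: [0.8, 0.6, -0.1]
width: 0.998
gripper_force: 0.0
time_s: 3.1
tool_pos: [0.5866, 0.0968, 0.174]
orientation: [-0.0, -0.048, 0.999, -0.001]
contact_force: [0.4, 1.1, -0.3]
width: 0.999
gripper_force: 0.0
d [-0.0091 -0.0146  0.122 ] r [-0.1 -0.  -0.1] | pos [0.5866 0.0968 0.174 ] F [ 0.4  1.1 -0.3] w 0.999 g 0.0 q [-0.4   0.43  0.24  1.75 -0.12  0.97  1.55] t 3.1
```

```bash
python3 -m pendant '[{"dx":-0.009,"dy":-0.0145,"dz":0.02,"rx":0,"ry":0,"rz":0,"hand":1},{"dx":-0.009,"dy":-0.0145,"dz":0.05,"rx":0,"ry":0,"rz":0,"hand":1},{"dx":-0.009,"dy":-0.0145,"dz":0.08,"rx":0,"ry":0,"rz":0,"hand":1},{"dx":-0.009,"dy":-0.0145,"dz":0.105,"rx":0,"ry":0,"rz":0,"hand":1},{"dx":-0.009,"dy":-0.0145,"dz":0.122,"rx":0,"ry":0,"rz":0,"hand":1},{"dx":-0.009,"dy":-0.0145,"dz":0.122,"rx":0,"ry":0,"rz":0,"hand":1},{"dx":-0.009,"dy":-0.0145,"dz":0.122,"rx":0,"ry":0,"rz":0,"hand":1}]';python3 - <<'E'
from h import *
rows([.597,.083,.052],down())
a=arm.capture("scene")[170:320,220:420];b=arm.capture("top")[120:270,220:420]
cv2.imwrite("pics/g1.png",np.hstack([cv2.resize(x,(400,300),interpolation=cv2.INTER_CUBIC) for x in(a,b)]))
E
```

```text
time_s: 3.68
tool_pos: [0.5955, 0.0866, 0.0527]
orientation: [-0.001, -0.05, 0.999, 0.0]
contact_force: [0.6, -0.2, -0.2]
width: 1.002
gripper_force: 0.0
d [-0.0011 -0.0038  0.0007] r [ 0.  -0.1  0.2] | pos [0.5955 0.0866 0.0527] F [ 0.6 -0.2 -0.2] w 1.002 g 0.0 q [-0.35  0.6   0.2   1.8  -0.17  0.75  1.62] t 3.68
```

View pics/g1.png

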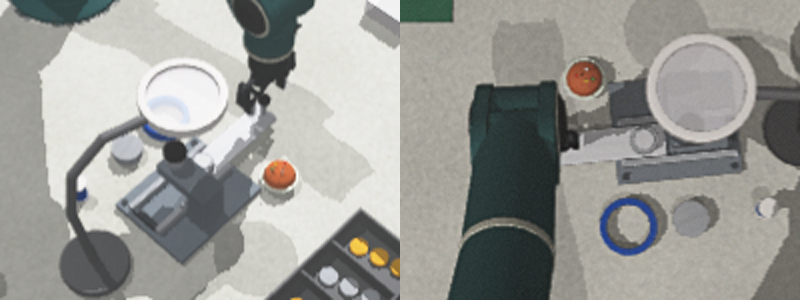

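The gripper is open around the knob (scene crop ~(258,100)); the wrist (top crop edge x≈562) has about 125 mm to the lamp ring (x≈648). Closing.

```bash
python3 -m pendant '[{"dx":-0.001,"dy":-0.003,"dz":0,"rx":0,"ry":0,"rz":0,"hand":0},{"dx":-0.001,"dy":-0.003,"dz":0,"rx":0,"ry":0,"rz":0,"hand":0},{"dx":-0.001,"dy":-0.003,"dz":0,"rx":0,"ry":0,"rz":0,"hand":0},{"dx":-0.001,"dy":-0.003,"dz":0,"rx":0,"ry":0,"rz":0,"hand":0},{"dx":-0.001,"dy":-0.003,"dz":0,"rx":0,"ry":0,"rz":0,"hand":0},{"dx":-0.001,"dy":-0.003,"dz":0,"rx":0,"ry":0,"rz":0,"hand":0},{"dx":-0.001,"dy":-0.003,"dz":0,"rx":0,"ry":0,"rz":0,"hand":0},{"dx":-0.001,"dy":-0.003,"dz":0,"rx":0,"ry":0,"rz":0,"hand":0}]' 30;python3 -c "
from h import *
p=pose()[0]; print('along',(p-O)@YP,'across',(p-O)@XP)
rows(O+.18*YP+[0,0,.052],down())"
```

```text
time_s: 4.45
tool_pos: [0.5974, 0.083, 0.053]
orientation: [0.0, -0.05, 0.999, 0.0]
contact_force: [-1.8, -1.0, 5.6]
width: 0.281
gripper_force: 29.1
along 0.25071435763672234 across -0.0006141296485185526
d [-0.0005 -0.0707  0.001 ] r [0.  0.  0.1] | pos [0.5974 0.083  0.053 ] F [-1.8 -1.   5.6] w 0.281 g 29.1 q [-0.34  0.61  0.21  1.8  -0.17  0.75  1.62] t 4.45
```

```bash
python3 -m pendant '[{"dx":0,"dy":-0.01,"dz":0,"rx":0,"ry":0,"rz":0,"hand":0},{"dx":0,"dy":-0.02,"dz":0,"rx":0,"ry":0,"rz":0,"hand":0},{"dx":0,"dy":-0.03,"dz":0,"rx":0,"ry":0,"rz":0,"hand":0},{"dx":0,"dy":-0.04,"dz":0,"rx":0,"ry":0,"rz":0,"hand":0},{"dx":0,"dy":-0.05,"dz":0,"rx":0,"ry":0,"rz":0,"hand":0},{"dx":0,"dy":-0.058,"dz":0,"rx":0,"ry":0,"rz":0,"hand":0},{"dx":0,"dy":-0.062,"dz":0,"rx":0,"ry":0,"rz":0,"hand":0},{"dx":0,"dy":-0.062,"dz":0,"rx":0,"ry":0,"rz":0,"hand":0}]';python3 -c "
from h import *
rows(O+.18*YP+[0,0,.053],down())"
```

```text
time_s: 5.12
tool_pos: [0.6046, 0.019, 0.0531]
orientation: [0.001, -0.049, 0.999, -0.0]
contact_force: [6.6, -1.1, 2.9]
width: 0.283
gripper_force: 29.4
d [ 0.0003 -0.0064  0.0001] r [-0.1  0.1  0. ] | pos [0.6046 0.019  0.0531] F [ 6.6 -1.1  2.9] w 0.283 g 29.4 q [-0.24  0.61  0.21  1.8  -0.17  0.75  1.73] t 5.12
```

```bash
python3 -m pendant '[{"dx":0.001,"dy":-0.002,"dz":0,"rx":0,"ry":0,"rz":0,"hand":0},{"dx":0.001,"dy":-0.004,"dz":0,"rx":0,"ry":0,"rz":0,"hand":0},{"dx":0.001,"dy":-0.006,"dz":0,"rx":0,"ry":0,"rz":0,"hand":0},{"dx":0.001,"dy":-0.007,"dz":0,"rx":0,"ry":0,"rz":0,"hand":0},{"dx":0.001,"dy":-0.007,"dz":0,"rx":0,"ry":0,"rz":0,"hand":0}]';python3 -m pendant '[{"dx":0,"dy":-0.001,"dz":0,"rx":0,"ry":0,"rz":0,"hand":0},{"dx":0,"dy":-0.002,"dz":0,"rx":0,"ry":0,"rz":0,"hand":0},{"dx":0,"dy":-0.002,"dz":0,"rx":0,"ry":0,"rz":0,"hand":0}]';python3 -c "
from h import *
rows(O+.18*YP+[0,0,.053],down())"
```

```text
time_s: 5.53
tool_pos: [0.605, 0.0149, 0.0532]
orientation: [0.002, -0.05, 0.999, 0.001]
contact_force: [11.8, 8.9, -0.9]
width: 0.283
gripper_force: 30.1
time_s: 5.78
tool_pos: [0.605, 0.0148, 0.0531]
orientation: [0.002, -0.051, 0.999, 0.002]
contact_force: [10.6, 16.9, 0.6]
width: 0.279
gripper_force: 30.5
d [ 0.0003 -0.0022  0.0001] r [0.2 0.2 0.2] | pos [0.605  0.0148 0.0531] F [10.6 16.9  0.6] w 0.279 g 30.5 q [-0.23  0.61  0.21  1.8  -0.18  0.75  1.74] t 5.78
```

```bash
python3 -m pendant '[{"dx":-0.002,"dy":-0.001,"dz":0,"rx":0,"ry":0,"rz":0,"hand":0},{"dx":-0.002,"dy":-0.002,"dz":0,"rx":0,"ry":0,"rz":0,"hand":0},{"dx":-0.002,"dy":-0.002,"dz":0,"rx":0,"ry":0,"rz":0,"hand":0},{"dx":-0.002,"dy":-0.002,"dz":0,"rx":0,"ry":0,"rz":0,"hand":0}]';python3 - <<'E'
from h import *
rows(O+.18*YP+[0,0,.053],down())
a=arm.capture("scene")[180:330,220:420];b=arm.capture("top")[120:270,250:450]
cv2.imwrite("pics/g2.png",np.hstack([cv2.resize(x,(400,300),interpolation=cv2.INTER_CUBIC) for x in(a,b)]))
E
```

```text
time_s: 6.12
tool_pos: [0.6052, 0.0147, 0.0529]
orientation: [-0.0, -0.052, 0.999, 0.002]
contact_force: [-5.9, 25.9, 13.7]
width: 0.28
gripper_force: 31.9
d [ 0.0005 -0.0021 -0.0001] r [ 0.3 -0.   0.3] | pos [0.6052 0.0147 0.0529] F [-5.9 25.9 13.7] w 0.28 g 31.9 q [-0.23  0.61  0.2   1.79 -0.18  0.76  1.74] t 6.12
```

View pics/g2.png

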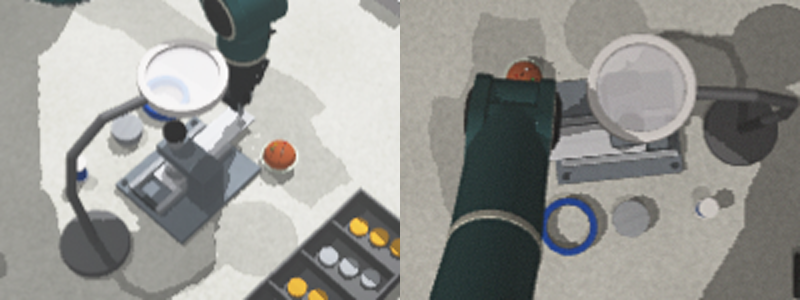

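The slide is home: plate end now up against the rails, die beneath the plunger arm, force rising without travel. Releasing and lifting.

```bash
python3 -m pendant '[{"dx":0,"dy":0,"dz":0,"rx":0,"ry":0,"rz":0,"hand":1},{"dx":0,"dy":0,"dz":0,"rx":0,"ry":0,"rz":0,"hand":1},{"dx":0,"dy":0,"dz":0,"rx":0,"ry":0,"rz":0,"hand":1},{"dx":0,"dy":0.002,"dz":0,"rx":0,"ry":0,"rz":0,"hand":1},{"dx":0,"dy":0.004,"dz":0,"rx":0,"ry":0,"rz":0,"hand":1},{"dx":0,"dy":0.004,"dz":0,"rx":0,"ry":0,"rz":0,"hand":1},{"dx":0,"dy":0.004,"dz":-0.01,"rx":0,"ry":0,"rz":0,"hand":1},{"dx":0,"dy":0.004,"dz":-0.03,"rx":0,"ry":0,"rz":0,"hand":1}]';python3 -m pendant '[{"dx":0,"dy":0,"dz":-0.04,"rx":0,"ry":0,"rz":0,"hand":1},{"dx":0,"dy":0,"dz":-0.08,"rx":0,"ry":0,"rz":0,"hand":1},{"dx":0,"dy":0,"dz":-0.1,"rx":0,"ry":0,"rz":0,"hand":1}]';python3 -c "
from h import *
rows(O+.18*YP-.18*XP+[0,0,.25],down(50))"
```

```text
time_s: 6.88
tool_pos: [0.6039, 0.0142, 0.0816]
orientation: [-0.002, -0.05, 0.999, -0.0]
contact_force: [0.5, -0.0, 0.4]
width: 0.999
gripper_force: 0.0
time_s: 7.13
tool_pos: [0.6065, 0.014, 0.188]
orientation: [0.002, -0.05, 0.999, -0.0]
contact_force: [1.0, -0.1, 1.4]
width: 1.001
gripper_force: 0.0
d [ 0.1814 -0.0009 -0.0629] r [  0.  -49.7   0.1] | pos [0.6065 0.014  0.188 ] F [ 1.  -0.1  1.4] w 1.001 g 0.0 q [-0.26  0.43  0.25  1.72 -0.12  1.    1.7 ] t 7.13
```

```bash
python3 -m pendant '[{"dx":0.15,"dy":-0.02,"dz":-0.06,"rx":0,"ry":0,"rz":0,"hand":0},{"dx":0.15,"dy":-0.02,"dz":-0.06,"rx":0,"ry":-7,"rz":0,"hand":0},{"dx":0.15,"dy":-0.02,"dz":-0.06,"rx":0,"ry":-14,"rz":0,"hand":0},{"dx":0.15,"dy":-0.02,"dz":-0.06,"rx":0,"ry":-21,"rz":0,"hand":0},{"dx":0.15,"dy":-0.02,"dz":-0.06,"rx":0,"ry":-28,"rz":0,"hand":0},{"dx":0.15,"dy":-0.02,"dz":-0.06,"rx":0,"ry":-35,"rz":0,"hand":0},{"dx":0.15,"dy":-0.02,"dz":-0.06,"rx":0,"ry":-42,"rz":0,"hand":0},{"dx":0.15,"dy":-0.02,"dz":-0.06,"rx":0,"ry":-50,"rz":0,"hand":0}]';python3 -c "
from h import *
rows(O-.13*XP+[0,0,.22],down(50))"
```

```text
time_s: 7.8
tool_pos: [0.4539, -0.027, 0.2434]
orientation: [0.318, -0.043, 0.947, 0.007]
contact_force: [0.0, -0.3, -0.4]
width: -0.001
gripper_force: 0.0
d [-0.0052 -0.1547  0.036 ] r [ -1.  -13.    0.1] | pos [ 0.4539 -0.027   0.2434] F [ 0.  -0.3 -0.4] w -0.001 g 0.0 q [-0.38 -0.23  0.36  2.45  0.15  0.27  1.54] t 7.8
```

```bash
cat > kin.py <<'E'
import numpy as np, itertools
from scipy.spatial.transform import Rotation as Ro
from scipy.optimize import least_squares
Q=np.array([[-1.345,.417,-.01,1.614,.005,1.111,-.053],[-.89,.22,.11,1.89,-.03,1.03,.71],[-.4,.43,.24,1.75,-.12,.97,1.55],[-.35,.6,.2,1.8,-.17,.75,1.62],[-.24,.61,.21,1.8,-.17,.75,1.73],[-.26,.43,.25,1.72,-.12,1.,1.7],[-.38,-.23,.36,2.45,.15,.27,1.54]])
P=np.array([[.1648,.6029,.2312],[.38,.3458,.2316],[.5866,.0968,.174],[.5955,.0866,.0527],[.6046,.019,.0531],[.6065,.014,.188],[.4539,-.027,.2434]])
OR=[[0,.133,.9911,0],[0,.046,.999,0],[0,-.048,.999,-.001],[-.001,-.05,.999,0],[.001,-.049,.999,0],[.002,-.05,.999,0],[.318,-.043,.947,.007]]
ROT=Ro.from_quat([[b,c,d,a] for a,b,c,d in OR])
SG=(-1,-1,-1,-1)
def fk(q,L,sg=SG,full=False):
    e=Ro.from_euler; z=lambda l:np.array([0,0,l])
    R=e('z',sg[0]*q[0]); p=z(L[0]); R=R*e('y',q[1]); R=R*e('z',sg[1]*q[2]); p=p+R.apply([L[4],0,L[1]]); el=p
    R=R*e('y',q[3]); p=p+R.apply([-L[4],0,0]); R=R*e('z',sg[2]*q[4]); p=p+R.apply(z(L[2])); w=p
    R=R*e('y',q[5]); p=p+R.apply([L[5],0,0]); R=R*e('z',sg[3]*q[6]+L[6]); p=p+R.apply(z(L[3]))
    return (p,R,el,w) if full else (p,R)
def fit(sg):
    def f(L):
        r=[]
        for q,p,o in zip(Q,P,ROT):
            a,R=fk(q,L,sg); r+=list(a-p)+list(.2*(o.inv()*R).as_rotvec())
        return r
    return min((least_squares(f,[.35,.42,.4,.3,0,0,g]) for g in(0,1.57,3.1,-1.57)),key=lambda s:s.cost)
if __name__=="__main__":
    best=sorted(((fit(sg),sg) for sg in itertools.product((1,-1),repeat=4)),key=lambda t:t[0].cost)
    for s,sg in best[:3]: print(s.cost,sg,s.x.round(3))
E
python3 kin.py
```

```text
0.0026422863917903434 (-1, -1, -1, -1) [ 0.266  0.409  0.455  0.217  0.018 -0.027  1.573]
0.010033614428138365 (-1, -1, 1, -1) [ 0.159  0.374  0.388  0.142  0.073 -0.016  1.644]
0.1297802455463122 (-1, 1, -1, -1) [-0.659 -0.208  0.084 -0.869  0.538  0.217  1.919]
```

```bash
cat > kin2.py <<'E'
from kin import *
e=Ro.from_euler
SGN=np.array([-1,1,-1,1,-1,1,-1])
def fk(q,X,full=False):
    # X: 7 x,y,z offsets after each joint (21) + base z + 7 angle offsets
    o=X[:21].reshape(7,3); p=np.array([0,0,X[21]]); R=Ro.identity(); pts=[]
    for i,a in enumerate('zyzyzyz'):
        R=R*e(a,SGN[i]*q[i]+X[22+i]); p=p+R.apply(o[i]); pts.append(p)
    return (p,R,pts) if full else (p,R)
X0=np.zeros(29); X0[5]=.0; X0[[8,14,20,21]]=[.409,.455,.217,.266]; X0[28]=1.573
free=[7-1,7,8,12,13,14,15,16,20,21,0,1]; free=[0,1,6,7,8,12,13,14,15,16,20,21,22,28]
def f(v):
    X=X0.copy(); X[free]=v; r=[]
    for q,p,o in zip(Q,P,ROT):
        a,R=fk(q,X); r+=list(a-p)+list(.2*(o.inv()*R).as_rotvec())
    return r+list(.02*(v-X0[free]))
s=least_squares(f,X0[free]); X=X0.copy(); X[free]=s.x
if __name__=="__main__":
    print(s.cost,dict(zip(free,s.x.round(3)))); print(np.round(np.array(s.fun[:42]).reshape(7,6)*1000))
E
python3 kin2.py
```

```text
4.916093052307251e-05 {0: np.float64(0.0), 1: np.float64(-0.015), 6: np.float64(0.001), 7: np.float64(-0.008), 8: np.float64(0.506), 12: np.float64(0.002), 13: np.float64(-0.005), 14: np.float64(0.469), 15: np.float64(0.001), 16: np.float64(-0.005), 20: np.float64(0.312), 21: np.float64(0.291), 22: np.float64(0.006), 28: np.float64(1.579)}
[[-0. -0.  0.  0. -0.  1.]
 [ 1. -0. -0. -1. -0.  1.]
 [ 2.  1.  1. -0. -1.  1.]
 [ 2.  4.  3. -1. -2. -1.]
 [-3. -1. -3.  1.  1. -0.]
 [-2. -3. -1.  1. -1.  1.]
 [-0.  1.  0. -1.  1. -2.]]
```

```bash
cat > plan.py <<'E'
from kin2 import *
lo=np.array([-2.81,-.39,-1.27,.06,-1.19,.19,-2.82])+.04; hi=np.array([2.81,2.02,1.25,2.57,4.33,2,2.82])-.04
YAW=np.radians(5.6); c=np.array([.655,-.162])
t=np.linspace(0,1,40)[:,None]
def clear(q):
    p,R,pts=fk(q,X,True); w,el=pts[4],pts[2]; w=pts[5]
    out=[]
    for a,b,r in((p-.073*R.apply([0,0,1]),w,None),(w,el,.07)):
        s=a+t*(b-a); d=np.hypot(np.maximum(np.hypot(*(s[:,:2]-c).T)-.076,0),np.maximum(.328-s[:,2],0)*(s[:,2]<.33)+np.maximum(s[:,2]-.365,0)); 
        rr=np.where(np.arange(40)<12,.055,.07) if r is None else r
        out.append((d-rr).min())
    return min(out),w,el
def ik(tgt,z,q0,y=None):
    def g(q):
        p,R=fk(q,X); A=R.as_matrix()
        r=list((p-tgt)*10)+list((A[:,2]-z)*3)+list(.02*(q-q0))
        if y is not None: r+=list((A[:,1]-y)*3)
        return r
    s=least_squares(g,np.clip(q0,lo+.01,hi-.01),bounds=(lo,hi)); return s.x,np.abs(s.fun[:6]).max()
if __name__=="__main__":
    O=np.array([.6225,-.1665,.165]); rng=np.random.default_rng(0)
    for th in(40,50,60,70,80):
        for az in(-60,-30,0,30):
            best=None
            for k in range(12):
                q0=np.array([-.1,.4,.3,1.9,0,.4,1.6]) if k==0 else rng.uniform(lo,hi)
                if k==1:q0=np.array([-.1,.4,.3,1.9,3.1,.4,-1.5])
                a=np.radians(az)+YAW; T=np.radians(th); z=np.array([np.sin(T)*np.cos(a),np.sin(T)*np.sin(a),-np.cos(T)])
                q,err=ik(O,z,q0)
                if err<.03:
                    cl,w,el=clear(q)
                    if best is None or cl>best[0]: best=(cl,q,w)
            print(th,az,None if best is None else(round(best[0],3),best[1].round(2),best[2].round(2)))
E
python3 plan.py
```

```text
40 -60 (np.float64(-0.009), array([ 0.05,  0.4 , -0.11,  2.04,  1.21,  0.66, -1.5 ]), array([ 0.51, -0.  ,  0.4 ]))
40 -30 (np.float64(-0.001), array([ 0.26,  0.32, -0.14,  2.18,  1.72,  0.23, -1.5 ]), array([ 0.44, -0.08,  0.4 ]))
40 0 (np.float64(0.002), array([ 1.32,  0.7 , -1.23,  2.12,  1.46,  0.33,  1.17]), array([ 0.42, -0.19,  0.4 ]))
40 30 (np.float64(-0.0), array([ 1.32,  0.74, -1.11,  1.91,  0.1 ,  0.46, -0.46]), array([ 0.46, -0.28,  0.4 ]))
50 -60 (np.float64(0.018), array([-0.55,  0.49,  0.53,  2.13,  1.37,  0.51, -0.27]), array([0.48, 0.03, 0.37]))
50 -30 (np.float64(0.025), array([ 1.11,  0.74, -1.23,  2.25,  2.13,  0.9 , -2.51]), array([ 0.4 , -0.07,  0.37]))
50 0 (np.float64(0.028), array([ 1.04,  0.47, -0.71,  2.19,  3.83,  0.23,  0.51]), array([ 0.38, -0.19,  0.37]))
50 30 (np.float64(0.025), array([ 1.34,  0.74, -1.02,  1.95, -0.48,  0.41,  0.19]), array([ 0.43, -0.31,  0.37]))
60 -60 (np.float64(0.043), array([ 0.37,  0.6 , -0.63,  2.15,  1.82,  1.21, -2.73]), array([0.47, 0.05, 0.32]))
60 -30 (np.float64(0.05), array([-0.35,  0.46,  0.53,  2.37,  2.91,  0.63,  
[... 472 characters left out ...]
36, -0.05,  0.27]))
70 0 (np.float64(0.077), array([-0.46,  1.07,  1.21,  2.35,  3.73,  1.59,  0.22]), array([ 0.33, -0.2 ,  0.27]))
70 30 (np.float64(0.075), array([-0.06,  0.96,  0.99,  2.05,  4.29,  1.79,  1.14]), array([ 0.38, -0.34,  0.27]))
80 -60 (np.float64(0.092), array([-1.01,  1.07,  0.97,  2.22,  1.77,  0.58,  1.64]), array([0.44, 0.08, 0.22]))
80 -30 (np.float64(0.097), array([-0.57,  0.85,  0.73,  2.44,  2.81,  1.19,  1.56]), array([ 0.34, -0.04,  0.22]))
80 0 (np.float64(0.098), array([-0.47,  1.33,  1.21,  2.37,  3.39,  1.85, -0.36]), array([ 0.32, -0.2 ,  0.22]))
80 30 (np.float64(0.098), array([ 1.6 ,  1.31, -1.23,  1.99, -0.76,  0.37,  0.81]), array([ 0.37, -0.35,  0.22]))
```

```bash
cat > path.py <<'E'
from plan import *
import sys
from h import pose
p0,R0,s=pose(); q0=np.array(s["joints"])
p,R=fk(q0,X); print("model err",(p-p0).round(4))
def Rt(th,az,tw):
    T=np.radians(th);a=np.radians(az)+YAW; z=np.array([np.sin(T)*np.cos(a),np.sin(T)*np.sin(a),-np.cos(T)])
    z0=R0.as_matrix()[:,2]; v=np.cross(z0,z); v=v/np.linalg.norm(v)*np.arccos(z0@z)
    return (Ro.from_rotvec(v)*R0)*Ro.from_euler('z',np.radians(tw))
def run(wps,q):
    qs=[];E=0;pa,Ra=p0,R0
    for pb,Rb in wps:
        dw=(Ra.inv()*Rb).as_rotvec()
        for k in np.linspace(.1,1,10):
            A=(Ra*Ro.from_rotvec(dw*k)).as_matrix(); q,e=ik(pa+(pb-pa)*k,A[:,2],q,A[:,1]); qs.append(q);E=max(E,e)
        pa,Ra=pb,Rb
    return np.array(qs),E
O=np.array([.6225,-.1665,0])
if __name__=="__main__":
  for th in(55,60,65):
    for az in(-60,-45,-30,-15):
        for tw in(-60,-30,0,30,60):
            Rb=Rt(th,az,tw); z=Rb.apply([0,0,1]); hz=np.array([z[0],z[1],0])/np.hypot(*z[:2])
            f=O+.006*hz+[0,0,.178]
            qs,E=run([(f-.14*hz+[0,0,.05],Rb),(f,Rb)],q0)
            if E<.05: print(th,az,tw,round(E,3),"clr",round(min(clear(q)[0] for q in qs),3),"maxstep",np.abs(np.diff(qs,axis=0)).max().round(2),"margin",np.minimum(qs-lo,hi-qs).min().round(2),qs[-1].round(2))
E
python3 path.py
```

```text
model err [ 0.0012 -0.0007  0.0023]
55 -60 -60 0.0 clr 0.017 maxstep 0.2 margin 0.08 [-0.22  0.45  0.11  2.13  1.58  0.76  0.96]
55 -60 -30 0.0 clr 0.017 maxstep 0.25 margin 0.05 [-0.14  0.45  0.02  2.13  1.6   0.8   0.44]
55 -60 0 0.0 clr 0.017 maxstep 0.36 margin 0.02 [-0.04  0.45 -0.09  2.13  1.61  0.84 -0.08]
55 -60 30 0.001 clr 0.017 maxstep 0.46 margin 0.0 [-0.06  0.45 -0.08  2.13  1.61  0.84 -0.6 ]
55 -60 60 0.001 clr 0.017 maxstep 0.55 margin 0.0 [-0.26  0.45  0.16  2.14  1.58  0.75 -1.14]
55 -45 -60 0.0 clr 0.021 maxstep 0.21 margin 0.04 [-0.03  0.38  0.01  2.24  2.01  0.64  0.62]
55 -45 -30 0.0 clr 0.021 maxstep 0.26 margin 0.02 [ 0.07  0.39 -0.11  2.24  2.    0.67  0.13]
55 -45 0 0.001 clr 0.021 maxstep 0.38 margin 0.0 [-0.03  0.38  0.    2.24  2.01  0.64 -0.42]
55 -45 30 0.001 clr 0.021 maxstep 0.46 margin 0.0 [-0.24  0.39  0.25  2.25  2.05  0.56 -1.02]
55 -45 60 0.002 clr 0.021 maxstep 0.56 margin 0.0 [-0.02  0.38 -0.    2.24  2.01  0.64 -1.47]
55 -30 -60 0.009 clr 0.024 maxstep 0.66 margin 0.0 [ 0.93  0.55 -0.96  2.28  2.31  0.77  0.71]
55 -30 -30 0.008 clr 0.024 maxste
[... 1231 characters left out ...]
0.04 [-0.13  0.53 -0.04  2.17  1.78  1.01  0.16]
65 -60 0 0.0 clr 0.042 maxstep 0.49 margin 0.0 [-0.04  0.53 -0.15  2.17  1.8   1.06 -0.34]
65 -60 30 0.001 clr 0.042 maxstep 0.56 margin 0.0 [-0.27  0.53  0.12  2.18  1.76  0.94 -0.91]
65 -60 60 0.002 clr 0.042 maxstep 0.66 margin 0.0 [-0.19  0.53  0.02  2.17  1.77  0.98 -1.42]
65 -45 -60 0.0 clr 0.046 maxstep 0.3 margin 0.03 [-0.    0.47 -0.07  2.3   2.2   0.91  0.36]
65 -45 -30 0.0 clr 0.046 maxstep 0.38 margin 0.0 [ 0.04  0.47 -0.12  2.3   2.2   0.93 -0.14]
65 -45 0 0.001 clr 0.046 maxstep 0.45 margin 0.0 [-0.16  0.47  0.11  2.3   2.22  0.85 -0.75]
65 -45 30 0.015 clr 0.046 maxstep 0.71 margin 0.0 [ 0.63  0.64 -0.82  2.28  2.21  1.21 -0.93]
```

```bash
cat > go.py <<'E'
import os
from path import *
import h
if not os.path.exists("R.npy"): np.save("R.npy",Rt(63,-55,-60).as_matrix())
RB=Ro.from_matrix(np.load("R.npy")); z=RB.apply([0,0,1]); hz=np.array([z[0],z[1],0])/np.hypot(*z[:2])
F=O+.006*hz+[0,0,.185]
if __name__=="__main__":
    A=RB.as_matrix(); print("tool x,y z-comps",A[2].round(2),"hz",hz.round(3)); w1=F-.14*hz+[0,0,.05]
    qs,E=run([(w1,RB),(F,RB)],q0); print(E,[round(clear(q)[0],3) for q in qs[::3]],np.minimum(qs-lo,hi-qs).min().round(2)); print(qs[::3].round(2)); print(w1,F); h.rows(w1,RB); h.rows(F,RB)
E
python3 go.py
```

```text
model err [ 0.0012 -0.0007  0.0023]
tool x,y z-comps [ 0.12 -0.88 -0.45] hz [ 0.651 -0.759  0.   ]
0.00016575263496861753 [np.float64(0.142), np.float64(0.124), np.float64(0.11), np.float64(0.1), np.float64(0.071), np.float64(0.053), np.float64(0.039)] 0.06
[[-0.24 -0.19  0.16  2.43  0.41  0.29  1.31]
 [-0.18 -0.07 -0.06  2.39  1.03  0.51  0.85]
 [-0.26  0.09 -0.12  2.35  1.33  0.8   0.74]
 [-0.35  0.28 -0.12  2.34  1.54  1.08  0.74]
 [-0.29  0.34 -0.07  2.31  1.64  1.01  0.71]
 [-0.23  0.39 -0.03  2.28  1.75  0.96  0.68]
 [-0.17  0.45  0.01  2.23  1.84  0.91  0.65]]
[ 0.53529625 -0.06475764  0.235     ] [ 0.62640465 -0.17105563  0.185     ]
d [-0.0566 -0.0446  0.0541] r [ 46.3  16.3 -56.5] | pos [ 0.4539 -0.027   0.2434] F [ 0.  -0.3 -0.4] w -0.001 g 0.0 q [-0.38 -0.23  0.36  2.45  0.15  0.27  1.54] t 7.8
d [-0.0907 -0.1577  0.1443] r [ 46.3  16.3 -56.5] | pos [ 0.4539 -0.027   0.2434] F [ 0.  -0.3 -0.4] w -0.001 g 0.0 q [-0.38 -0.23  0.36  2.45  0.15  0.27  1.54] t 7.8
```

```bash
python3 -m pendant '[{"dx":-0.01,"dy":-0.01,"dz":0.01,"rx":4,"ry":1.4,"rz":-5,"hand":0},{"dx":-0.01,"dy":-0.01,"dz":0.01,"rx":8,"ry":2.8,"rz":-10,"hand":0},{"dx":-0.02,"dy":-0.015,"dz":0.02,"rx":12,"ry":4.2,"rz":-15,"hand":0},{"dx":-0.03,"dy":-0.02,"dz":0.03,"rx":16,"ry":5.6,"rz":-20,"hand":0},{"dx":-0.04,"dy":-0.03,"dz":0.04,"rx":20,"ry":7,"rz":-25,"hand":0},{"dx":-0.05,"dy":-0.04,"dz":0.05,"rx":24,"ry":8.4,"rz":-30,"hand":0}]'; python3 go.py
```

```text
time_s: 8.3
tool_pos: [0.5318, -0.0615, 0.2363]
orientation: [0.244, -0.213, 0.909, -0.263]
contact_force: [-0.5, -1.0, -0.8]
width: -0.003
gripper_force: 0.0
model err [0.0078 0.0035 0.0097]
tool x,y z-comps [ 0.12 -0.88 -0.45] hz [ 0.651 -0.759  0.   ]
2.919513000088081e-05 [np.float64(0.084), np.float64(0.089), np.float64(0.094), np.float64(0.1), np.float64(0.071), np.float64(0.053), np.float64(0.039)] 0.19
[[-0.14  0.07 -0.13  2.31  1.25  0.62  0.79]
 [-0.19  0.13 -0.15  2.32  1.37  0.78  0.75]
 [-0.25  0.2  -0.17  2.32  1.46  0.94  0.74]
 [-0.3   0.28 -0.17  2.34  1.54  1.09  0.74]
 [-0.24  0.34 -0.12  2.31  1.65  1.03  0.71]
 [-0.18  0.39 -0.08  2.27  1.75  0.98  0.68]
 [-0.13  0.45 -0.04  2.23  1.84  0.93  0.66]]
[ 0.53529625 -0.06475764  0.235     ] [ 0.62640465 -0.17105563  0.185     ]
d [-0.0006 -0.0027  0.0042] r [ 23.    8.3 -27.6] | pos [ 0.5318 -0.0615  0.2363] F [-0.5 -1.  -0.8] w -0.003 g 0.0 q [-0.12  0.05 -0.12  2.28  1.16  0.57  0.86] t 8.3
d [-0.0013 -0.0791  0.1317] r [ 23.    8.3 -27.6] | pos [ 0.5318 -0.0615  0.2363] F [-0.5 -1.  -0.8] w -0.003 g 0.0 q [-0.12  0.05 -0.12  2.28  1.16  0.57  0.86] t 8.3
```

Tracking as planned (commanded pose was the reached one). Finish the turn in place.

```bash
python3 -m pendant '[{"dx":0,"dy":-0.002,"dz":0.004,"rx":4,"ry":1.4,"rz":-5,"hand":0},{"dx":0,"dy":-0.002,"dz":0.004,"rx":8,"ry":2.8,"rz":-10,"hand":0},{"dx":0,"dy":-0.002,"dz":0.004,"rx":12,"ry":4.2,"rz":-15,"hand":0},{"dx":0,"dy":-0.002,"dz":0.004,"rx":16,"ry":5.6,"rz":-20,"hand":0},{"dx":0,"dy":-0.002,"dz":0.004,"rx":20,"ry":7,"rz":-25,"hand":0},{"dx":0,"dy":-0.003,"dz":0.004,"rx":23,"ry":8.3,"rz":-27.6,"hand":0},{"dx":0,"dy":-0.003,"dz":0.004,"rx":23,"ry":8.3,"rz":-27.6,"hand":0},{"dx":0,"dy":-0.003,"dz":0.004,"rx":23,"ry":8.3,"rz":-27.6,"hand":0}]'; python3 go.py
python3 - <<'E'
from h import *
a=arm.capture("scene")[150:300,220:420];b=arm.capture("top")[120:270,250:450]
cv2.imwrite("pics/g3.png",np.hstack([cv2.resize(x,(400,300),interpolation=cv2.INTER_CUBIC) for x in(a,b)]))
E
```

```text
time_s: 8.97
tool_pos: [0.5329, -0.0644, 0.2329]
orientation: [0.146, -0.35, 0.78, -0.498]
contact_force: [0.1, -0.1, 0.7]
width: 0.003
gripper_force: 0.0
model err [0.009  0.008  0.0107]
tool x,y z-comps [ 0.12 -0.88 -0.45] hz [ 0.651 -0.759  0.   ]
7.606984928965055e-06 [np.float64(0.102), np.float64(0.101), np.float64(0.1), np.float64(0.1), np.float64(0.071), np.float64(0.053), np.float64(0.039)] 0.19
[[-0.3   0.28 -0.18  2.34  1.54  1.09  0.74]
 [-0.3   0.28 -0.18  2.34  1.54  1.09  0.74]
 [-0.3   0.28 -0.17  2.34  1.54  1.09  0.74]
 [-0.3   0.28 -0.17  2.33  1.54  1.09  0.74]
 [-0.24  0.34 -0.13  2.31  1.65  1.03  0.71]
 [-0.18  0.39 -0.08  2.27  1.75  0.98  0.68]
 [-0.12  0.45 -0.05  2.23  1.84  0.93  0.66]]
[ 0.53529625 -0.06475764  0.235     ] [ 0.62640465 -0.17105563  0.185     ]
d [-0.0012 -0.0029  0.0007] r [ 0.5  0.  -0.1] | pos [ 0.5329 -0.0644  0.2329] F [ 0.1 -0.1  0.7] w 0.003 g 0.0 q [-0.3   0.27 -0.18  2.31  1.52  1.09  0.78] t 8.97
d [ 0.0014 -0.023   0.148 ] r [ 0.5  0.  -0.1] | pos [ 0.5329 -0.0644  0.2329] F [ 0.1 -0.1  0.7] w 0.003 g 0.0 q [-0.3   0.27 -0.18  2.31  1.52  1.09  0.78] t 8.97
```

View pics/g3.png

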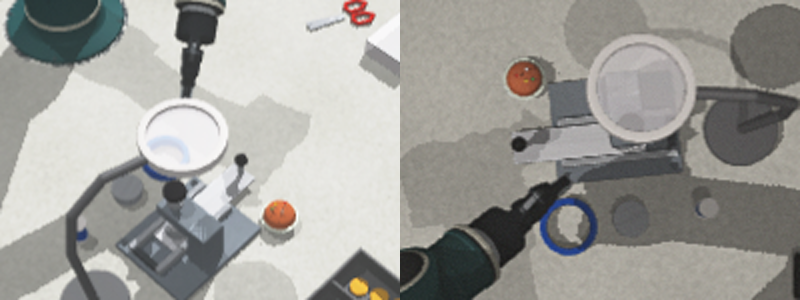

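The view shows the tool clear of lamp, pointed toward the plunger (scene head at crop (174,188), knob (241,159); top knob at crop (518,144)). Verify the slide, then move in.

```bash
python3 - <<'E'
from h import *
p,e=tri(("scene",340.2,229.2),("top",308.7,191.7));print(p,(p-O)@YP,(p-O)@XP)
E
python3 -m pendant '[{"dx":0,"dy":-0.005,"dz":0.03,"rx":0,"ry":0,"rz":0,"hand":0},{"dx":0,"dy":-0.01,"dz":0.06,"rx":0,"ry":0,"rz":0,"hand":0},{"dx":0,"dy":-0.015,"dz":0.09,"rx":0,"ry":0,"rz":0,"hand":0},{"dx":0.001,"dy":-0.02,"dz":0.12,"rx":0,"ry":0,"rz":0,"hand":0},{"dx":0.001,"dy":-0.023,"dz":0.14,"rx":0,"ry":0,"rz":0,"hand":0},{"dx":0.001,"dy":-0.023,"dz":0.148,"rx":0,"ry":0,"rz":0,"hand":0},{"dx":0.001,"dy":-0.023,"dz":0.148,"rx":0,"ry":0,"rz":0,"hand":0},{"dx":0.001,"dy":-0.023,"dz":0.148,"rx":0,"ry":0,"rz":0,"hand":0}]'; python3 go.py | tail -2
python3 - <<'E'
from h import *
a=arm.capture("scene")[180:300,240:400];b=arm.capture("top")[120:240,290:450]
cv2.imwrite("pics/g4.png",np.hstack([cv2.resize(x,(400,300),interpolation=cv2.INTER_CUBIC) for x in(a,b)]))
E
```

```text
[0.60386627 0.01627283 0.07232094] 0.18371886468790496 -0.0007092959096354743
time_s: 9.73
tool_pos: [0.6262, -0.1712, 0.1857]
orientation: [0.146, -0.35, 0.78, -0.498]
contact_force: [0.0, 1.3, 0.2]
width: -0.002
gripper_force: 0.0
d [-0.0028  0.0205 -0.1469] r [ 0.4 -0.  -0.1] | pos [ 0.6262 -0.1712  0.1857] F [0.  1.3 0.2] w -0.002 g 0.0 q [-0.11  0.46 -0.04  2.18  1.82  0.9   0.7 ] t 9.73
d [-0.0003  0.0006  0.0004] r [ 0.4 -0.  -0.1] | pos [ 0.6262 -0.1712  0.1857] F [0.  1.3 0.2] w -0.002 g 0.0 q [-0.11  0.46 -0.04  2.18  1.82  0.9   0.7 ] t 9.73
```

View pics/g4.png

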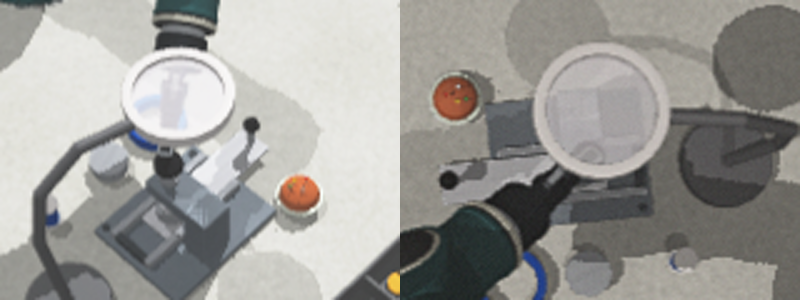

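Fingertip sits just over the head (scene crop (168,155)), wrist well off the ring. World-down = tool (-0.12, 0.88, 0.45); descend.

```bash
python3 -m pendant '[{"dx":-0.0005,"dy":0.0035,"dz":0.0018,"rx":0,"ry":0,"rz":0,"hand":0},{"dx":-0.001,"dy":0.007,"dz":0.0036,"rx":0,"ry":0,"rz":0,"hand":0},{"dx":-0.001,"dy":0.007,"dz":0.0036,"rx":0,"ry":0,"rz":0,"hand":0},{"dx":-0.001,"dy":0.007,"dz":0.0036,"rx":0,"ry":0,"rz":0,"hand":0}]'; python3 -m pendant '[{"dx":-0.0005,"dy":0.0035,"dz":0.0018,"rx":0,"ry":0,"rz":0,"hand":0},{"dx":-0.0005,"dy":0.0035,"dz":0.0018,"rx":0,"ry":0,"rz":0,"hand":0},{"dx":-0.0005,"dy":0.0035,"dz":0.0018,"rx":0,"ry":0,"rz":0,"hand":0}]'; python3 -m pendant '[{"dx":-0.0005,"dy":0.0035,"dz":0.0018,"rx":0,"ry":0,"rz":0,"hand":0},{"dx":-0.0005,"dy":0.0035,"dz":0.0018,"rx":0,"ry":0,"rz":0,"hand":0},{"dx":-0.0005,"dy":0.0035,"dz":0.0018,"rx":0,"ry":0,"rz":0,"hand":0}]'
```

```text
time_s: 10.17
tool_pos: [0.6264, -0.1707, 0.1769]
orientation: [0.146, -0.351, 0.779, -0.498]
contact_force: [-0.3, -0.0, -0.2]
width: 0.001
gripper_force: 0.0
time_s: 10.42
tool_pos: [0.6265, -0.171, 0.173]
orientation: [0.145, -0.351, 0.779, -0.499]
contact_force: [0.8, -0.0, -0.6]
width: 0.001
gripper_force: 0.0
time_s: 10.67
tool_pos: [0.6267, -0.1711, 0.1694]
orientation: [0.146, -0.351, 0.779, -0.499]
contact_force: [0.5, -0.1, 2.7]
width: 0.004
gripper_force: 1.6
```

```bash
python3 -m pendant '[{"dx":-0.0005,"dy":0.0035,"dz":0.0018,"rx":0,"ry":0,"rz":0,"hand":0},{"dx":-0.001,"dy":0.007,"dz":0.0036,"rx":0,"ry":0,"rz":0,"hand":0},{"dx":-0.001,"dy":0.007,"dz":0.0036,"rx":0,"ry":0,"rz":0,"hand":0},{"dx":-0.001,"dy":0.007,"dz":0.0036,"rx":0,"ry":0,"rz":0,"hand":0}]' 60; python3 -m pendant '[{"dx":-0.0005,"dy":0.0035,"dz":0.0018,"rx":0,"ry":0,"rz":0,"hand":0},{"dx":-0.001,"dy":0.007,"dz":0.0036,"rx":0,"ry":0,"rz":0,"hand":0},{"dx":-0.001,"dy":0.007,"dz":0.0036,"rx":0,"ry":0,"rz":0,"hand":0},{"dx":-0.001,"dy":0.007,"dz":0.0036,"rx":0,"ry":0,"rz":0,"hand":0}]'
```

```text
time_s: 11.0
tool_pos: [0.6268, -0.1711, 0.1617]
orientation: [0.146, -0.35, 0.779, -0.499]
contact_force: [-0.0, 0.5, 6.1]
width: -0.002
gripper_force: 2.8
time_s: 11.33
tool_pos: [0.6268, -0.1711, 0.1541]
orientation: [0.146, -0.35, 0.779, -0.499]
contact_force: [-0.7, 1.2, 7.6]
width: -0.001
gripper_force: 4.1
```

```bash
python3 -m pendant '[{"dx":-0.0005,"dy":0.0035,"dz":0.0018,"rx":0,"ry":0,"rz":0,"hand":0},{"dx":-0.0005,"dy":0.0035,"dz":0.0018,"rx":0,"ry":0,"rz":0,"hand":0},{"dx":-0.0005,"dy":0.0035,"dz":0.0018,"rx":0,"ry":0,"rz":0,"hand":0}]'; python3 -m pendant '[{"dx":-0.0005,"dy":0.0026,"dz":0.0014,"rx":0,"ry":0,"rz":0,"hand":0},{"dx":-0.0005,"dy":0.0026,"dz":0.0014,"rx":0,"ry":0,"rz":0,"hand":0},{"dx":-0.0005,"dy":0.0026,"dz":0.0014,"rx":0,"ry":0,"rz":0,"hand":0}]'
```

```text
time_s: 11.58
tool_pos: [0.627, -0.1711, 0.151]
orientation: [0.146, -0.35, 0.779, -0.5]
contact_force: [-7.4, 2.9, 16.8]
width: -0.003
gripper_force: 8.5
time_s: 11.83
tool_pos: [0.628, -0.1713, 0.1504]
orientation: [0.147, -0.349, 0.778, -0.501]
contact_force: [-15.1, 7.7, 39.2]
width: -0.001
gripper_force: 19.8
```

At the stop (travel ≈18.5 mm, force jumped to 39 N). Ease slightly, hold.

```bash
python3 -m pendant '[{"dx":0,"dy":-0.001,"dz":-0.0005,"rx":0,"ry":0,"rz":0,"hand":0},{"dx":0,"dy":-0.001,"dz":-0.0005,"rx":0,"ry":0,"rz":0,"hand":0},{"dx":0,"dy":-0.001,"dz":-0.0005,"rx":0,"ry":0,"rz":0,"hand":0},{"dx":0,"dy":-0.001,"dz":-0.0005,"rx":0,"ry":0,"rz":0,"hand":0},{"dx":0,"dy":-0.001,"dz":-0.0005,"rx":0,"ry":0,"rz":0,"hand":0},{"dx":0,"dy":-0.001,"dz":-0.0005,"rx":0,"ry":0,"rz":0,"hand":0},{"dx":0,"dy":-0.001,"dz":-0.0005,"rx":0,"ry":0,"rz":0,"hand":0},{"dx":0,"dy":-0.001,"dz":-0.0005,"rx":0,"ry":0,"rz":0,"hand":0}]'; python3 -m pendant '[{"dx":0,"dy":0,"dz":0,"rx":0,"ry":0,"rz":0,"hand":0},{"dx":0,"dy":0,"dz":0,"rx":0,"ry":0,"rz":0,"hand":0},{"dx":0,"dy":0,"dz":0,"rx":0,"ry":0,"rz":0,"hand":0},{"dx":0,"dy":0,"dz":0,"rx":0,"ry":0,"rz":0,"hand":0},{"dx":0,"dy":0,"dz":0,"rx":0,"ry":0,"rz":0,"hand":0},{"dx":0,"dy":0,"dz":0,"rx":0,"ry":0,"rz":0,"hand":0}]'
```

```text
time_s: 12.5
tool_pos: [0.6279, -0.1712, 0.1507]
orientation: [0.147, -0.349, 0.778, -0.501]
contact_force: [-9.0, 5.3, 28.6]
width: -0.003
gripper_force: 14.4
time_s: 13.0
tool_pos: [0.6279, -0.1713, 0.1506]
orientation: [0.147, -0.349, 0.778, -0.501]
contact_force: [-8.9, 4.6, 28.9]
width: -0.0
gripper_force: 14.4
```

Held >1 s at the stop. Raise straight up 36 mm, then back out along the approach.

```bash
python3 -m pendant '[{"dx":0.001,"dy":-0.006,"dz":-0.003,"rx":0,"ry":0,"rz":0,"hand":0},{"dx":0.002,"dy":-0.012,"dz":-0.006,"rx":0,"ry":0,"rz":0,"hand":0},{"dx":0.003,"dy":-0.018,"dz":-0.009,"rx":0,"ry":0,"rz":0,"hand":0},{"dx":0.004,"dy":-0.024,"dz":-0.012,"rx":0,"ry":0,"rz":0,"hand":0},{"dx":0.004,"dy":-0.03,"dz":-0.015,"rx":0,"ry":0,"rz":0,"hand":0},{"dx":0.004,"dy":-0.033,"dz":-0.017,"rx":0,"ry":0,"rz":0,"hand":0},{"dx":0.004,"dy":-0.033,"dz":-0.017,"rx":0,"ry":0,"rz":0,"hand":0}]'; python3 -m pendant '[{"dx":0,"dy":0.003,"dz":-0.025,"rx":0,"ry":0,"rz":0,"hand":0},{"dx":0,"dy":0.007,"dz":-0.05,"rx":0,"ry":0,"rz":0,"hand":0},{"dx":-0.001,"dy":0.012,"dz":-0.085,"rx":0,"ry":0,"rz":0,"hand":0},{"dx":-0.002,"dy":0.016,"dz":-0.12,"rx":0,"ry":0,"rz":0,"hand":0},{"dx":-0.002,"dy":0.02,"dz":-0.147,"rx":0,"ry":0,"rz":0,"hand":0},{"dx":-0.002,"dy":0.02,"dz":-0.147,"rx":0,"ry":0,"rz":0,"hand":0},{"dx":-0.002,"dy":0.02,"dz":-0.147,"rx":0,"ry":0,"rz":0,"hand":0},{"dx":-0.002,"dy":0.02,"dz":-0.147,"rx":0,"ry":0,"rz":0,"hand":0}]'
python3 - <<'E'
from h import *
a=arm.capture("scene")[150:300,220:420];b=arm.capture("top")[120:270,250:450]
cv2.imwrite("pics/g5.png",np.hstack([cv2.resize(x,(400,300),interpolation=cv2.INTER_CUBIC) for x in(a,b)]))
E
```

```text
time_s: 13.58
tool_pos: [0.6274, -0.1704, 0.1856]
orientation: [0.146, -0.35, 0.779, -0.499]
contact_force: [0.2, -0.0, 0.0]
width: -0.001
gripper_force: 0.0
time_s: 14.25
tool_pos: [0.5361, -0.0651, 0.2345]
orientation: [0.146, -0.351, 0.779, -0.499]
contact_force: [-0.5, -0.6, 0.8]
width: -0.0
gripper_force: 0.0
```

View pics/g5.png

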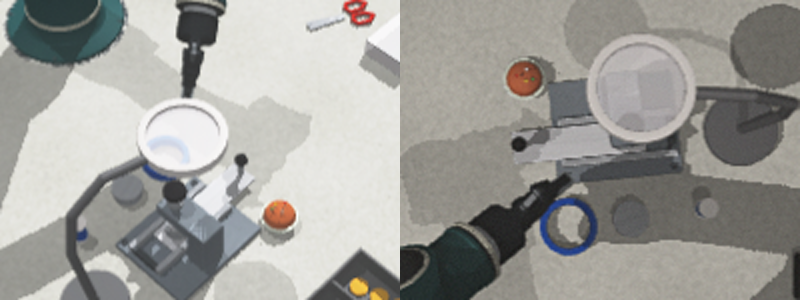

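The picture matches the one before pressing: plunger head up at crop (174,188), knob still at (241,159), and the bystanders and lamp look unmoved. The robot touches nothing.

```bash
python3 -c "
from station import arm
print(arm.job_done())"
```

```text
the job is handed in; nothing more can be done
None
```

The badge is pressed and the job handed in at about 14 s: the slide was pushed to its stop first, the plunger was held at its stop for over a second and sprang back up, and the last pictures show the slide still home and the lamp and nearby things unmoved.

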